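# Bring up the burst-test bench from its buttons

### The job

Bring the test bench up and fire a burst: with the fingertips press the green mains button on the blue supply box until it stays fully in, then in the same way the blue button on the white coupling box and the yellow high-voltage button on the grey sloped control unit, and last tap the white start button on that unit and let it come back out. Press each button lightly, in that order, and do not press the red emergency stop. Do not pick up, shove or knock over the boxes or anything else on the bench.

Things in the scene. Friction and masses are not known exactly. Their poses are not given: they have to be found in the camera images.
- supply: Mains supply box, loose, about 2.4 kg: blue sheet-steel box 140 (x) x 180 (y) x 85 mm high with an aluminium top panel, two white sockets and the green button on top. Origin at the centre of its underside, z up. The green button is at x -35, y -40 mm.
- coupler: Coupling box, loose, about 2.8 kg: white box 155 (x) x 190 (y) x 95 mm high, light grey top panel with four coloured sockets, two coax connectors and the blue button; two bow handles on the -x side. Origin at the centre of its underside, z up. The blue button is at x -35, y +45 mm.
- control: Generator control unit, loose, about 1.6 kg: grey desk case 150 (x) x 190 (y) mm, its dark top face slopes up towards +x by 10 degrees (0.175 rad) from 48 mm to 74 mm high; carries a display, the yellow button (y +50 mm), the white button (y -15 mm), both about 37 mm to -x of the middle, and the red emergency stop. Origin at the centre of its underside, z up.
- mains (a joint): Green mains button on the blue supply box. Latching: value 0 = out, 0.006 = fully in, against its stop. A push of about 3.5 N moves it; it stays where it is pushed and does not come back, so press it right down. On top of this the soft cap gives 1 mm per 2 N (at most 6 mm): the fingertip sinks 8 mm in all to seat it with 4 N, 9 mm with 6 N.
- mains_top (a point): Centre of the top face of the green mains button's soft cap (disc of 23 mm diameter, standing 15 mm proud of the panel when out, 9 mm when in; a 30 mm steel collar 3 mm high surrounds it). Its z axis is the button's outward axis (straight up). The point moves with the cap.
- eut (a joint): Blue button on the white coupling box (supply to the device under test). Latching: value 0 = out, 0.006 = fully in, against its stop. A push of about 3.5 N moves it; it stays where it is pushed and does not come back, so press it right down. On top of this the soft cap gives 1 mm per 2 N (at most 6 mm): the fingertip sinks 8 mm in all to seat it with 4 N, 9 mm with 6 N.
- eut_top (a point): Centre of the top face of the blue button's soft cap (disc of 23 mm diameter, standing 15 mm proud of the panel when out, 9 mm when in; a 30 mm steel collar 3 mm high surrounds it). Its z axis is the button's outward axis (straight up). The point moves with the cap.
- hv (a joint): Yellow high-voltage button on the sloped control unit. Latching: value 0 = out, 0.006 = fully in, against its stop. A push of about 3.5 N moves it; it stays where it is pushed and does not come back, so press it right down. On top of this the soft cap gives 1 mm per 2 N (at most 6 mm): the fingertip sinks 8 mm in all to seat it with 4 N, 9 mm with 6 N.
- hv_top (a point): Centre of the top face of the yellow high-voltage button's soft cap (disc of 23 mm diameter, standing 15 mm proud of the panel when out, 9 mm when in; a 30 mm steel collar 3 mm high surrounds it). Its z axis is the button's outward axis, leaning 10 degrees from vertical towards the unit's -x side. The point moves with the cap.
- start (a joint): White start button on the sloped control unit, sprung: value 0 = out, up to 0.012 at its stop; the push rises evenly from 1.2 N at 0 by 0.6 N per mm (3.6 N at 4 mm, where it has made contact, 8.4 N at the stop); it comes back when released.
- start_top (a point): Centre of the top face of the white start button's soft cap (disc of 23 mm diameter, standing 15 mm proud of the panel when out; a 30 mm steel collar 3 mm high surrounds it). Its z axis is the button's outward axis, leaning 10 degrees from vertical towards the unit's -x side. The point moves with the cap.
- estop (a joint): Red mushroom emergency stop on the control unit, 39 mm in diameter, standing 30 mm proud of its face, 80 mm from the white button's centre: 0 = out, 0.005 = pressed in, about 8 N (stays in). Leave it out.
- attenuator: Steel coax attenuator, 28 mm diameter x 60 mm, standing loose on the top of the coupling box near its back corner, 0.09 kg. Origin at its foot.
- adapter: White plug-in power adapter, 42 x 42 x 46 mm, standing loose on one socket of the blue supply box, 0.12 kg. Origin at its foot.
- multimeter: Yellow and black multimeter lying loose on the table behind the boxes, 90 x 184 x 43 mm. Origin at the centre of its underside.
- module: Plug-in circuit module of aluminium and copper-brown boards with two black handles, about 130 x 110 x 70 mm, loose behind the boxes. Origin at the centre of its underside.
- load: Brass coax load, 42 mm diameter x 84 mm, standing loose behind the boxes. Origin at its foot.
- screwdriver: Screwdriver with orange handle, 200 mm long, 26 mm thick, lying loose to the left of the boxes. Origin under the middle of the tool.
- tray: Small black tray of coax connectors, 75 x 115 x 26 mm, loose to the right of the boxes. Origin at the centre of its underside.

How it is judged:
On the way, in this order (a step that is already met when the one before it is completed fails the run):
1. the green mains button is in (value of joint mains above 0.0045 m), for 0.1 s.
2. the blue button is in (value of joint eut above 0.0045 m), for 0.1 s.
3. the yellow high-voltage button is in (value of joint hv above 0.0045 m), for 0.1 s.
4. the white start button is pressed (4 mm) (value of joint start above 0.004 m), for 0.04 s.
At the end, for the whole second after the job is handed in: Green, blue and yellow buttons latched in (over 4.5 of 6 mm), white start button back out (under 1.5 mm), emergency stop out, the three boxes and every loose thing at rest within 20 mm of where they began (value of joint each of mains, eut, hv above 0.0045 m and value of joint start below 0.0015 m and value of joint estop below 0.002 m and distance of each of supply, coupler, control, attenuator, adapter, multimeter, module, load, screwdriver, tray from where it was at the start of the episode below 0.02 m and linear speed of each of supply, coupler, control, attenuator, adapter, multimeter, module, load, screwdriver, tray below 0.02 m/s); the robot touches nothing.
It fails at once if a button is pressed out of order (blue before green, yellow before blue, or white start before yellow) ((value of joint eut above 0.003 m and value of joint mains below 0.003 m) or (value of joint hv above 0.003 m and value of joint eut below 0.003 m) or (value of joint start above 0.003 m and value of joint hv below 0.003 m)).
It fails at once if the red emergency stop is pressed (value of joint estop above 0.002 m).
It fails at once if a button or box is pressed hard (over 20 N) (contact force between any of the arm, the fingers and supply above 20 N or contact force between any of the arm, the fingers and coupler above 20 N or contact force between any of the arm, the fingers and control above 20 N).
It fails at once if a box is shoved or lifted (over 20 mm) (distance of any of supply, coupler, control from where it was at the start of the episode above 0.02 m).
It fails at once if another loose thing is picked up, shoved (over 20 mm) or knocked over (distance of any of attenuator, adapter, multimeter, module, load, screwdriver, tray from where it was at the start of the episode above 0.02 m or angle between any of attenuator, adapter, load's own z axis and vertical above 0.5 rad).
It also fails if it takes over 51 s, if anything falls off the work surface, if the arm or the gripper's body presses on something with over 40 N, if the wrist force passes 120 N, or if a joint passes its speed limit or range.

### The arm

A 6-joint arm with a two-finger parallel gripper is mounted at the origin on the work surface. World frame = base frame: x ahead of the robot, y to its left, z up, the work surface at z = 0. Lengths are in m, angles in rad, forces in N, time in s.
With the tool pointing down it reaches from about 0.375 to 0.75 m from the base axis. Payload 9 kg.
Tool frame: the origin (TCP) lies on the mounting face of the last link; the fingertips stand 173 mm ahead of it and the grasp point (between the pads) lies manip.tcp_to_grasp ahead of it (manip.tcp_to_grasp is the distance from the TCP to the grasp point, in m); z points along the fingers, y is the line along which they close (so a half turn about z gives the same grasp; the last joint's range is limited). The gripper opens to 85 mm and grips with 20 to 120 N. Pads are 22 mm wide; open, the fingers measure 114 mm over their backs; the gripper's body (76 mm by 85 mm) begins 54 mm behind the grasp point. The pads swing forward as they close: fully open they stand 13 mm farther back than shut.
Start: joints at [-1.444, 0.104, 0.097, 1.564, 0, 1.353], TCP at [0.203, -0.565, 0.405] pointing down, gripper open.
Joint ranges: [-2.99, 2.99], [-0.84, 1.86], [-1.1, 1.16], [-1.84, 2.11], [-1.51, 1.56], [-3.14, 3.14]. Speed limits (rad/s): [2.22, 2.22, 2.57, 3.14, 3.14, 3.14].

### API

Orientations are given as a 3x3 rotation matrix whose columns are the frame's x, y, z axes.
In Python, from bench import manip, move_gripper, planner, readout, optics, close_job gives the robot as it stands. Calls block until the motion is done:
- manip.reach(position, orientation): joint-space move of the TCP to a pose.
- manip.servo_line(position, orientation=None, rate=0.15, max_force=None): straight line of the TCP; orientation=None keeps the orientation; rate is the mean speed in m/s. With max_force (N) it stops when the force on the tool has changed by that much, and returns True; else False.
- manip.move_j(angles): joint-space move.
- move_gripper(opening, effort=None): finger opening in m; effort is the grip in N (None keeps the last); returns when the fingers have stopped.
- manip.hold(seconds).
- planner.solve_ik(position, orientation): joint angles nearest the present ones, or None.
- readout.get_obs(): the state.
- optics.grab_frame(name): name is "scene" or "side" or "wrist"; returns the picture (480x640x3 uint8, blue, green, red); there is no depth.
- optics.camera_model(name): a dict with "intrinsics" (3x3 intrinsics, pixels), "k1" (the pictures are not rectified: a ray, as slopes to the right and down, at radius r is drawn at 1 + k1 r^2 times it, then the intrinsics apply), "position" and "rotation" of the camera in the world. Camera axes: x right, y up, looking along -z (the intrinsics and any distortion apply to the point x, -y, -z); pixel columns grow to the right and rows downward; lengths in m; the calibration is good to about 2 mm. A picture is of the moment at which its call begins: read the wrist's pose just before it. camera_model takes no time and is no camera call; for the wrist camera it gives the pose at the moment of the call.
A pose or a line that the arm cannot do raises manip.PlanningError and nothing moves.
- close_job(): hands the job in; it is judged then, once.
Trained networks look in the newest picture that a camera, given by its name, has taken for a name from the list of things; names that differ only in an ending like _2 or _b are one class to them, and where a whole thing is asked for, a point or a joint stands for the part that bears it (a point fixed in the world has none). Each returns a list of dicts, best first, with "p" (0 to 1); they miss things now and then, are a little off and sometimes report something else, mostly with a low value. They report only what shows in the picture. A call takes as long as a camera call.
- optics.spot_in(camera, name): "point" ([column, row] in pixels, amid what is visible of it).
- optics.outline_of(camera, name): "pixels" (480x640 bool, what is visible of it) and "point" ([column, row] in pixels, amid what is visible of it).
- optics.tip_of(camera, name): "point" ([column, row] in pixels: a listed point, or the origin of a listed thing).
The state is a dict: "t": time; "joint_pos": joint angles; "qvel": joint speeds; "tau": joint torques, N m; "tool_pos": TCP position; "orientation": TCP orientation; "ft_force": force on the tool from outside, world axes, zero at the start; "ft_torque": the same for the moment, N m; "width": finger opening in m; "grasp_force": force on a finger pad.
Only numpy, scipy, OpenCV 4.12 (cv2) and the standard library are available. Lean on these libraries where they do the work, as an engineer would, in place of code of your own. Each camera call takes 0.05 s, during which the arm holds its last target. There are 200 camera calls.

## Working session

There is one attempt and no reset: what is moved stays moved. The work goes in short steps, each a Python script; the robot and the scene stay as the last script left them, time stands still between calls to the robot, and variables do not carry over. Pictures are saved under pics/ and viewed, at most 10 in all, crops included, and the job is handed in when it is done.

```bash
mkdir -p pics; cat > h.py <<'E'
import numpy as np, cv2
from bench import manip, move_gripper, planner, readout, optics, close_job
def ray(cm,p):
    K=np.array(cm["intrinsics"]);k=cm["k1"]
    d=np.array([(p[0]-K[0,2])/K[0,0],(p[1]-K[1,2])/K[1,1]]);u=d.copy()
    for _ in range(30): u=d/(1+k*(u@u))
    v=np.array(cm["rotation"])@np.array([u[0],-u[1],-1]);return np.array(cm["position"]),v/np.linalg.norm(v)
def tri(rs):
    A=sum(np.eye(3)-np.outer(v,v) for o,v in rs);b=sum((np.eye(3)-np.outer(v,v))@o for o,v in rs)
    x=np.linalg.solve(A,b);return x,[np.linalg.norm((np.eye(3)-np.outer(v,v))@(x-o)) for o,v in rs]
B=["mains_top","eut_top","hv_top","start_top"]
E
python3 - <<'E'
from h import *
print(readout.get_obs()["t"],manip.tcp_to_grasp)
R={}
for c in ["scene","side"]:
    im=optics.grab_frame(c);cv2.imwrite(f"pics/{c}.png",im);cm=optics.camera_model(c);print(c,cm["position"])
    for n in B+["estop","supply","coupler","control","attenuator","adapter"]:
        d=optics.tip_of(c,n) if n!="estop" else optics.spot_in(c,n)
        print(n,[(np.round(x["point"],1),round(x["p"],2)) for x in d[:2]])
        if d: R.setdefault(n,[]).append(ray(cm,d[0]["point"]))
for n in R:
    if len(R[n])>1: print(n,*[np.round(a,4) for a in tri(R[n])])
print(readout.get_obs()["t"])
E
```

```text
0.0 0.1547
scene [ 1.02579467 -0.57783185  1.28548698]
mains_top [(array([330.1, 159.6]), 0.51)]
eut_top [(array([287.1, 198.7]), 0.4)]
hv_top [(array([285.8, 241.5]), 0.47), (array([218.3, 271.5]), 0.39)]
start_top [(array([200.9, 290.4]), 0.56), (array([374.8, 137.2]), 0.32)]
estop [(array([205.2, 314.1]), 0.45)]
supply [(array([342.9, 173.7]), 0.9), (array([374.3, 136.7]), 0.18)]
coupler [(array([291.5, 235.4]), 0.78)]
control [(array([221.3, 308.6]), 0.7)]
attenuator [(array([289.4, 199.1]), 0.63), (array([285.9, 241.3]), 0.59)]
adapter [(array([360.6, 155.7]), 0.78), (array([324.3, 158.5]), 0.36)]
side [0.12225154 0.74998175 1.11502018]
mains_top [(array([304.5, 352.1]), 0.6), (array([439.1, 164. ]), 0.39)]
eut_top [(array([359.7, 281.6]), 0.55)]
hv_top [(array([426.9, 215.8]), 0.64)]
start_top [(array([442.3, 199. ]), 0.52)]
estop [(array([426.9, 170. ]), 0.7)]
supply [(array([273.8, 386.5]), 0.97)]
coupler [(array([349.9, 289.8]), 0.77), (array([440.1, 162.3]), 0.33)]
control [(array([417.9, 215.5]), 0.57), (array([358. , 280.2]), 0.35)]
attenuator [(array([353. , 238.7]), 0.7)]
adapter [(array([250.3, 367.5]), 0.86), (array([222.7, 460. ]), 0.59)]
mains_top [0.4776 0.2481 0.0909] [0.0047 0.0047]
eut_top [0.472  0.0522 0.1046] [0.0001 0.0001]
hv_top [ 0.498  -0.1092  0.1435] [0.0781 0.0781]
start_top [ 0.4527 -0.2956  0.0692] [0.0003 0.0003]
estop [ 0.5194 -0.3419  0.0929] [0.0022 0.0022]
supply [ 0.5077  0.2964 -0.0047] [0.004 0.004]
coupler [ 0.5143  0.0114 -0.0009] [0.0001 0.0001]
control [ 0.5    -0.2847 -0.0073] [0.0008 0.0008]
attenuator [0.5133 0.017  0.1772] [0.0019 0.0019]
adapter [0.5423 0.3264 0.0797] [0.0007 0.0007]
1.1
```

View pics/scene.png

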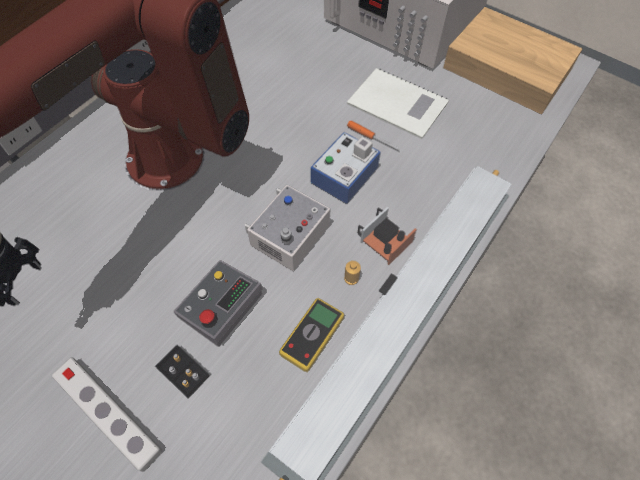

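View pics/side.png

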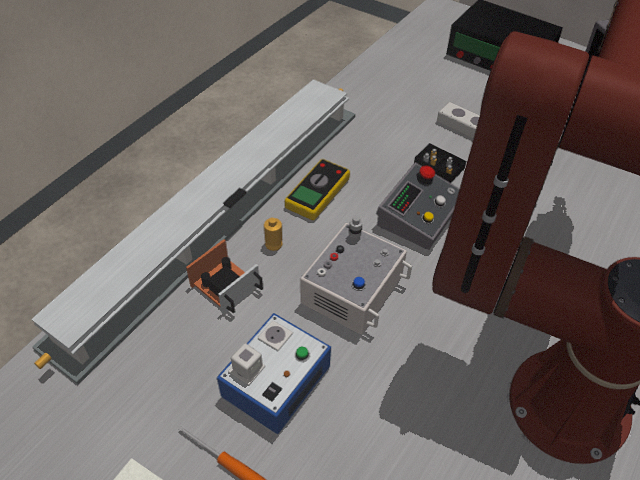

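```bash
cat > look.py <<'E'
from h import *
import pickle
o=readout.get_obs();print(np.round(o["orientation"],3))
R0=np.array([[1,0,0],[0,-1,0],[0,0,-1.]]) # tool y along -y
if o["orientation"][0][0]<0: R0=R0@np.diag([-1,-1,1])
move_gripper(0.0)
R={}
for i,p in enumerate([(.43,-.33,.40),(.45,-.15,.40),(.45,0,.40),(.45,.1,.40),(.43,.25,.40)]):
    try: manip.reach(np.array(p),R0)
    except manip.PlanningError as e: print(p,e);continue
    cm=optics.camera_model("wrist");im=optics.grab_frame("wrist");cv2.imwrite(f"pics/w{i}.png",im)
    print(i,np.round(readout.get_obs()["tool_pos"],3),np.round(cm["position"],3),readout.get_obs()["t"])
    for n in B+["estop","attenuator","adapter"]:
        d=optics.spot_in("wrist",n) if n=="estop" else optics.tip_of("wrist",n)
        print(n,[(np.round(x["point"],0),round(x["p"],2)) for x in d[:2]])
        for x in d[:2]: R.setdefault(n,[]).append((i,x["p"],x["point"],cm))
pickle.dump(R,open("R.pkl","wb"))
print(readout.get_obs()["t"],readout.get_obs()["ft_force"])
ims=[cv2.resize(cv2.imread(f"pics/w{i}.png"),(400,300)) for i in (0,1,2,4)]
cv2.imwrite("pics/mont.png",np.vstack([np.hstack(ims[:2]),np.hstack(ims[2:])]))
E
python3 look.py
```

```text
[[ 0.941  0.338 -0.   ]
 [ 0.338 -0.941 -0.   ]
 [-0.     0.    -1.   ]]
0 [ 0.43  -0.331  0.4  ] [ 0.502 -0.331  0.369] 3.1583
mains_top []
eut_top []
hv_top [(array([173., 184.]), 0.89)]
start_top [(array([263., 180.]), 0.94)]
estop [(array([334.,  82.]), 0.88)]
attenuator []
adapter []
1 [ 0.45  -0.151  0.4  ] [ 0.523 -0.15   0.37 ] 4.3083
mains_top []
eut_top []
hv_top [(array([425., 213.]), 0.86)]
start_top [(array([513., 208.]), 0.68)]
estop [(array([605., 122.]), 0.91)]
attenuator [(array([158.,  70.]), 0.66)]
adapter [(array([511., 210.]), 0.15)]
2 [ 0.45 -0.    0.4 ] [0.522 0.    0.369] 5.3583
mains_top []
eut_top [(array([230., 197.]), 0.61)]
hv_top [(array([625., 216.]), 0.59)]
start_top []
estop []
attenuator [(array([406.,  70.]), 0.98)]
adapter []
3 [0.45 0.1  0.4 ] [0.522 0.101 0.369] 6.2417
mains_top [(array([ 86., 185.]), 0.56)]
eut_top [(array([395., 197.]), 0.68)]
hv_top [(array([ 87., 187.]), 0.51)]
start_top []
estop []
attenuator [(array([568.,  71.]), 0.78)]
adapter []
4 [0.43 0.25 0.4 ] [0.502 0.25  0.369] 11.5333
mains_top [(array([317., 157.]), 0.88)]
eut_top [(array([630., 166.]), 0.76)]
hv_top []
start_top []
estop [(array([317., 154.]), 0.55)]
attenuator [(array([316., 151.]), 0.35)]
adapter [(array([183.,  48.]), 0.71)]
11.8833 [-1.02768699  0.48384008  0.07514636]
```

View pics/mont.png

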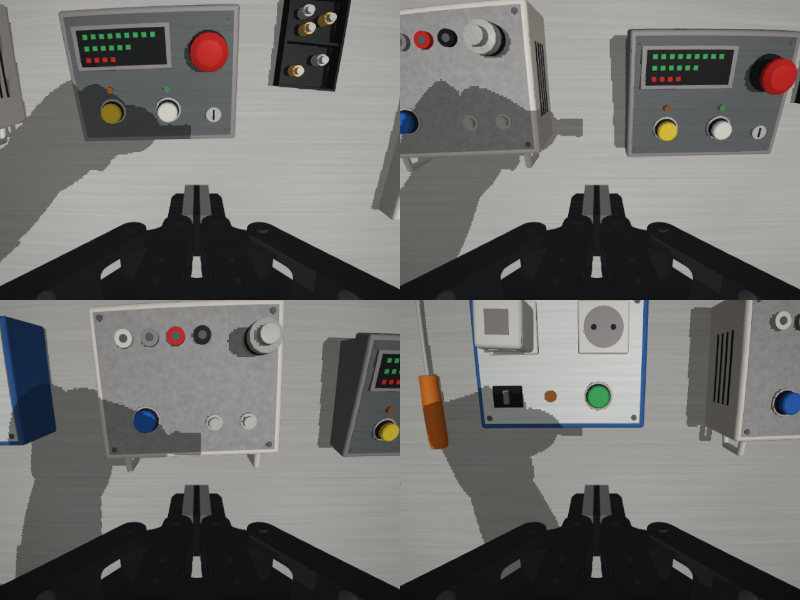

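```bash
python3 - <<'E'
from h import *
import pickle
R=pickle.load(open("R.pkl","rb"))
sc,sd=optics.camera_model("scene"),optics.camera_model("side")
use={"mains_top":[3,4],"eut_top":[2,3,4],"hv_top":[0,1,2],"start_top":[0,1],"estop":[0,1],"attenuator":[1,2,3]}
fixed={"mains_top":((330.1,159.6),(304.5,352.1)),"eut_top":((287.1,198.7),(359.7,281.6)),"hv_top":((218.3,271.5),(426.9,215.8)),"start_top":((200.9,290.4),(442.3,199))}
for n,ii in use.items():
    w=[];seen=set()
    for i,p,pt,cm in R[n]:
        if i in ii and i not in seen: seen.add(i);w.append(ray(cm,pt))
    f=[ray(sc,fixed[n][0]),ray(sd,fixed[n][1])] if n in fixed else []
    for r in (w,w+f,f):
        if r: print(n,*[np.round(a,4) for a in tri(r)])
    for zz in (.1,) if n in("mains_top",) else (.11,) : print([np.round((o+v*(zz-o[2])/v[2]),4) for o,v in w])
o=readout.get_obs();print(o["joint_pos"],o["t"])
E
```

```text
mains_top [0.4787 0.2486 0.0999] [0.0013 0.0013]
mains_top [0.4777 0.2492 0.0928] [0.0033 0.0013 0.0044 0.0054]
mains_top [0.4776 0.2481 0.0909] [0.0047 0.0047]
[array([0.4801, 0.2486, 0.1   ]), array([0.4774, 0.2484, 0.1   ])]
eut_top [0.4745 0.0518 0.1116] [0.0004 0.0004 0.0006]
eut_top [0.4732 0.0513 0.107 ] [0.0016 0.0008 0.0026 0.0005 0.0026]
eut_top [0.472  0.0522 0.1046] [0.0001 0.0001]
[array([0.4739, 0.0523, 0.11  ]), array([0.474 , 0.0511, 0.11  ]), array([0.4749, 0.0509, 0.11  ])]
hv_top [ 0.4554 -0.2305  0.072 ] [0.001  0.001  0.0013]
hv_top [ 0.4554 -0.2288  0.071 ] [0.0019 0.0009 0.0029 0.0022 0.0044]
hv_top [ 0.4551 -0.2259  0.0701] [0.0022 0.0022]
[array([ 0.4622, -0.2438,  0.11  ]), array([ 0.4642, -0.2193,  0.11  ]), array([ 0.4629, -0.2018,  0.11  ])]
start_top [ 0.4588 -0.2947  0.0703] [0.0004 0.0004]
start_top [ 0.4557 -0.2955  0.069 ] [0.0027 0.0031 0.0026 0.0032]
start_top [ 0.4527 -0.2956  0.0692] [0.0003 0.0003]
[array([ 0.4642, -0.2994,  0.11  ]), array([ 0.4675, -0.2755,  0.11  ])]
estop [ 0.5222 -0.343   0.0878] [0.0006 0.0006]
estop [ 0.5222 -0.343   0.0878] [0.0006 0.0006]
[array([ 0.5211, -0.3421,  0.11  ]), array([ 0.5217, -0.3277,  0.11  ])]
attenuator [ 0.5503 -0.0553  0.0969] [0.0002 0.0008 0.0009]
attenuator [ 0.5503 -0.0553  0.0969] [0.0002 0.0008 0.0009]
[array([ 0.5488, -0.0599,  0.11  ]), array([ 0.5483, -0.0523,  0.11  ]), array([ 0.5499, -0.048 ,  0.11  ])]
[ 2.63075202e-01 -2.10745458e-01 -2.15899077e-01  1.56563821e+00
  2.42431576e-05 -2.87852005e+00] 11.8833
```

```bash
cat > press.py <<'E'
from h import *
T=.173
def ori(n):
    z=-np.array(n)/np.linalg.norm(n);y=np.array([1,0,0])-z[0]*z;y/=np.linalg.norm(y)
    c=[np.column_stack([np.cross(s*y,z),s*y,z]) for s in (1,-1)]
    return c
def press(p,n=(0,0,1),f=6.,hold=.15,deep=.012,up=.06):
    n=np.array(n)/np.linalg.norm(n);p=np.array(p);q=np.array(readout.get_obs()["joint_pos"])
    best=[(abs(planner.solve_ik(p+n*(T+up),R)[5]-q[5]),R) for R in ori(n) if planner.solve_ik(p+n*(T+up),R) is not None]
    R=min(best,key=lambda a:a[0])[1]
    manip.reach(p+n*(T+up),R)
    manip.servo_line(p+n*(T+.01),rate=.1);manip.hold(.2)
    f0=np.array(readout.get_obs()["ft_force"])
    hit=manip.servo_line(p+n*(T-deep),rate=.015,max_force=f)
    manip.hold(hold);o=readout.get_obs()
    print("hit",hit,"sink mm",np.round(1e3*(T-(np.array(o["tool_pos"])-p)@n),2),"F",np.round((np.array(o["ft_force"])-f0),2),"t",o["t"])
    manip.servo_line(p+n*(T+up),rate=.15);print("t",readout.get_obs()["t"])
E
python3 - <<'E'
from press import *
press((.4785,.2486,.100))
E
```

```text
hit True sink mm 8.74 F [-3.16  0.42  6.85] t 15.4167
t 16.025
```

```bash
python3 - <<'E'
from press import *
im=optics.grab_frame("wrist");cv2.imwrite("pics/after1.png",im)
s=optics.grab_frame("side");cv2.imwrite("pics/s1.png",s)
a=s[230:410,210:410];b=cv2.imread("pics/side.png")[230:410,210:410]
cv2.imwrite("pics/cmp.png",np.hstack([cv2.resize(b,(400,360)),cv2.resize(a,(400,360))]))
E
```

```text
(no output)
```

View pics/cmp.png

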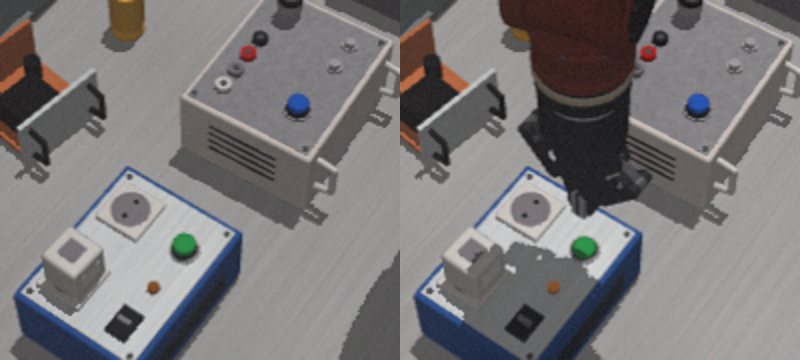

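The comparison shows the green cap lower: its centre is at row 245 before and row 248 after. The supply box and adapter haven't moved. Next is the blue button.

```bash
python3 - <<'E'
from press import *
press((.4742,.0515,.1105),up=.08)
E
```

```text
hit True sink mm 8.78 F [-1.53 -0.59  6.7 ] t 19.3
t 20.0417
```

```bash
python3 - <<'E'
from press import *
n=(-np.sin(.175),-np.sin(.175)*.03,np.cos(.175))
press((.4554,-.2300,.0712),n,up=.12)
E
```

```text
hit True sink mm 9.97 F [-1.84  1.34  5.45] t 23.9667
t 24.9833
```

```bash
python3 - <<'E'
from press import *
s=optics.grab_frame("scene")[170:350,150:350];b=cv2.imread("pics/scene.png")[170:350,150:350]
cv2.imwrite("pics/c2.png",np.hstack([cv2.resize(b,(400,360)),cv2.resize(s,(400,360))]))
cv2.imwrite("pics/w9.png",optics.grab_frame("wrist"))
E
```

```text
(no output)
```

View pics/c2.png

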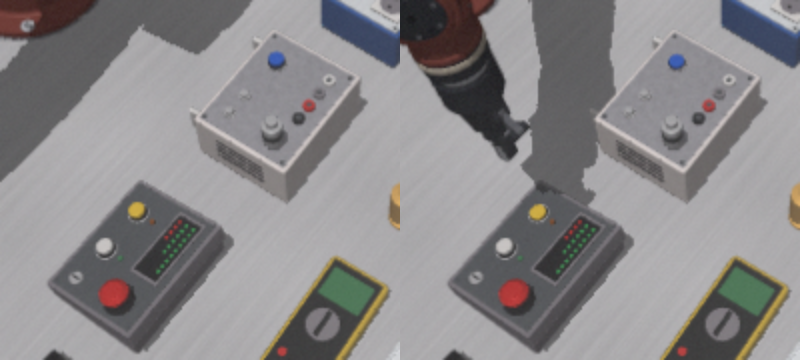

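View pics/w9.png

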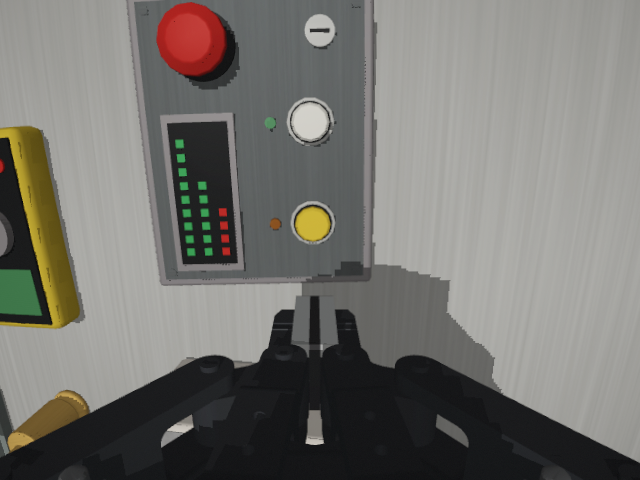

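The yellow button is in (640-wide wrist view, about 313,222), and the boxes haven't moved. The white button is at about (310,121), and the red one is well clear of it. Now I'll tap start.

```bash
python3 - <<'E'
from press import *
n=(-np.sin(.175),-np.sin(.175)*.03,np.cos(.175))
press((.4568,-.2950,.0702),n,f=6,hold=.1,deep=.012,up=.12)
manip.hold(.3)
print(readout.get_obs()["ft_force"])
cv2.imwrite("pics/w10.png",optics.grab_frame("wrist"))
E
```

```text
hit True sink mm 7.92 F [-2.48  1.58  5.95] t 28.1083
t 29.1167
[ 0.0433125  -0.29091501  0.44925579]
```

```bash
python3 -c "
from h import *
print(close_job())"
```

```text
the job is handed in; nothing more can be done
None
```

I pressed the green, blue and yellow buttons in order, each stopping at about 6 N, then tapped the white start button and backed off; the job is handed in, but the judge returned no verdict and I didn't check by picture that the white button came back out.

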